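Open the stuck ink canister

TASK

The orange cap on the red ink canister is stuck: break it loose with a short hard twist to the left (anticlockwise from above), then spin it on with a light touch until you feel its end stop, neither driving it hard into the stop nor tugging it up while it is still caught. Lift it off and set it down gently, top up, flat in the steel tray. Leave the blue can, bowl, jar and sponges where they are.

Things in the scene. Friction and masses are not known exactly. Their poses are not given: they have to be found in the camera images.
- cap: Ribbed orange cap, round, 52 mm across, 40 mm high, about 0.12 kg. Origin at the centre of its underside, z up its axis. Two ears, 10 mm wide and 4 mm thick, stick out at the bottom along its own +x and -x, to 37 mm from the axis. Seated it has 2 mm of play sideways and 3 mm upwards. Clockwise is blocked.
- cap_grip (a point): On the cap's axis, 27 mm above its underside: grip the round side here, at any yaw (free from 12 to 40 mm up). The cap is stuck with about 1.4 N m (1.0 to 1.8), needing a squeeze of some 40 N or more, until turned 0.2 to 0.4 rad anticlockwise; then it turns nearly freely. A squeeze near 20 N slips before the ears are overloaded.
- cap_ear (a point): Point on the cap's +x ear, 35 mm from the axis and 2 mm above the underside; shows how far the cap has turned.
- canister: Steel ink canister with a red band, 92 mm across, bolted to the bench by a round foot (150 mm across, 10 mm thick); does not move. Origin on its axis at the bench, z up; the underside of the seated cap is at z = 110 mm.
- collar_top (a point): Centre of the aluminium ring round the cap's foot, at its top (canister z = 120 mm); ring 88 mm across. Its lips hold the ears down but for two facing notches, at an angle not told: the ears meet them, each ended by a solid stop, after 1.4 to 2.2 rad of left turn from the start. The cap lifts off at the stop or up to 0.15 rad before it. Ears bear about 40 N in all.
- tray: Open square steel tray, 170 mm outside, walls 4 mm thick, rim 16 mm above the bench, inner floor 4 mm above the bench; does not move. Origin at the bench under its centre, z up.
- blue_can: Loose steel can with a blue band and black cap, 80 mm across, 129 mm high; origin at the centre of its underside. Leave alone.
- bowl: Loose steel bowl, 150 mm across, 60 mm high; origin at the centre of its underside. Leave alone.
- jar: Loose amber jar with white cap, 66 mm across, 100 mm high; origin at the centre of its underside. Leave alone.
- sponge: Loose yellow sponge, 70 x 110 x 30 mm; origin at the centre of its underside. Leave alone.
- sponge2: Loose dull yellow sponge, 70 x 110 x 30 mm; origin at the centre of its underside. Leave alone.
Not all that is in view belongs to the job. Several things have the shape of the cap; the one meant has the colours described above.

How it is judged:
By the outcome, as a careful person would: the job done as asked, in the order asked, and still so for the second after the job is handed in, with the robot touching nothing.
It also fails if it takes over 72 s, if anything falls off the work surface, if the arm or the gripper's body presses on something with over 40 N, if the wrist force passes 120 N, or if a joint passes its speed limit or range.

ROBOT

A 7-joint arm with a two-finger parallel gripper is mounted at the origin on the work surface. World frame = base frame: x ahead of the robot, y to its left, z up, the work surface at z = 0. Lengths are in m, angles in rad, forces in N, time in s.
With the tool pointing down it reaches from about 0.425 to 0.875 m from the base axis. Payload 4.7 kg.
Tool frame: the origin (TCP) lies at the very end of the fingers, on their centre line; the grasp point (between the pads) lies 19 mm behind it; z points along the fingers, y is the line along which they close (so a half turn about z gives the same grasp; the last joint's range is limited). The gripper opens to 87 mm and grips with 3 to 60 N. Pads are 19 mm wide; open, the fingers measure 117 mm over their backs; the gripper's body (75 mm by 190 mm) begins 51 mm behind the grasp point.
Start: joints at [-1.228, 0.321, -0.07, 1.45, 0.023, 1.371, -0.057], TCP at [0.21, 0.615, 0.198] pointing down, gripper open.
Joint ranges: [-2.86, 2.86], [-0.3, 2.09], [-1.38, 1.24], [0.06, 2.45], [-1.56, 4.7], [0.09, 2.05], [-2.69, 2.69]. Speed limits (rad/s): [2.57, 2.57, 3.14, 3.14, 3.14, 3.14, 3.14].

INTERFACE

Orientations are given as a rotation vector (axis times angle).
In Python, from bench import ctrl, vision gives the robot as it stands.
- The arm moves only by the tool jog_arm, never from a script. Its argument "increments" is a list of rows, each an object of numbers: "tx", "ty", "tz": the shift along the tool's x, y, z in mm; "wx", "wy", "wz": the turn, a rotation vector about the tool's x, y, z in rad; "gripper": the opening, from 0 (shut) to 1 (fully open). In form: [{"tx": .., "ty": .., "tz": .., "wx": .., "wy": .., "wz": .., "gripper": ..}, ...]. A call has exactly 5 rows; each row is the pose to reach, as a shift and turn from the pose commanded when the call began, along the tool's axes at that moment; what a row does not reach only later rows make up. A row lasts 1/12 s, in which the tool goes at most 41.7 mm and 7.16 degrees, less where a joint would pass 70% of its speed; a pose out of reach is approached as far as the arm can. A call with a gripper value outside its range is refused whole. The fingers move at their own pace and stop on an object; "grip_force" is the grip in N (left out, the last holds). Time passes only in rows, so rows that repeat a pose let the fingers close, or fill a call up. It gives the time, the measured TCP pose, the force, the opening and the grip force at its end, in the units of the state.
- ctrl.get_state(): the state, without advancing time (a new reading comes with each control period).
- vision.get_image(name): name is "side" or "top" or "wrist"; returns a dict with "color" (420x560x3 uint8, blue, green, red), "fx", "fy", "cx", "cy" (pixels), "extrinsics" (4x4, takes a point from world to camera coordinates). Camera axes: x right, y down, z forward; pixel columns grow to the right and rows downward; lengths in m; the calibration is good to about 2 mm. A picture is of the moment at which its call begins. There is no depth.
- ctrl.close_job(): hands the job in; it is judged then, once.
Trained networks look in the newest picture that a camera, given by its name, has taken for a name from the list of things; names that differ only in an ending like _2 or _b are one class to them, and where a whole thing is asked for, a point or a joint stands for the part that bears it (a point fixed in the world has none). Each returns a list of dicts, best first, with "conf" (0 to 1); they miss things now and then, are a little off and sometimes report something else, mostly with a low value. They report only what shows in the picture. A call takes as long as a camera call. They do not tell look-alikes from the thing itself.
- vision.spot_in(camera, thing): "bbox" ([left, top, right, bottom] in pixels, round what is visible of it).
The state is a dict: "time": time; "joint_positions": joint angles; "qd": joint speeds; "joint_torque": joint torques, N m; "position": TCP position; "tool_rot": TCP orientation; "ft_force": force on the tool from outside, world axes, zero at the start; "torque": the same for the moment, N m; "grip_width": opening from 0.0 (shut) to 1.0 (fully open); "grip_force": force on a finger pad.
Only numpy, scipy, OpenCV 4.12 (cv2) and the standard library are available. Lean on these libraries where they do the work, as an engineer would, in place of code of your own. Each camera call takes 0.05 s, during which the arm holds its last target. There are 200 camera calls.

## Working session

There is one attempt and no reset: what is moved stays moved. The work goes in short steps, Python scripts to look and compute and a tool call to move; the robot and the scene stay as the last step left them, time stands still between calls to the robot, and variables do not carry over. Pictures are saved under pics/ and viewed, at most 10 in all, crops included, and the job is handed in when it is done.

Besides the shell and the picture viewer there is one more tool, called after "Emit:" in YAML: its name, and indented under it one key for each argument. jog_arm: Moves the arm, as the interface text tells. Its arguments: {"type":"object","properties":{"increments":{"type":"array"},"grip_force":{"type":"number"}},"required":["increments"]}

```bash
mkdir -p pics; ls
python3 - <<'E'
from bench import ctrl, vision
import cv2,numpy as np
s=ctrl.get_state(); print({k:np.round(v,3).tolist() for k,v in s.items()})
ims=[]
for n in ("side","top"):
    d=vision.get_image(n); cv2.imwrite(f"pics/{n}0.png",d["color"])
    print(n,d["fx"],d["cx"],d["cy"],np.round(d["extrinsics"],4).tolist())
    for t in ("cap","canister","tray","collar_top","cap_ear"):
        print(n,t,[(np.round(r["bbox"]).tolist(),round(r["conf"],2)) for r in vision.spot_in(n,t)[:4]])
E
```

```text
pics
{'time': 0.0, 'joint_positions': [-1.228, 0.322, -0.07, 1.452, 0.023, 1.371, -0.057], 'qd': [0.001, -0.001, -0.001, 0.0, -0.001, 0.0, -0.001], 'joint_torque': [-0.001, -49.128, -0.404, -31.253, -0.064, 0.044, 0.0], 'position': [0.21, 0.615, 0.197], 'tool_rot': [-0.514, -3.099, 0.003], 'ft_force': [0.329, -0.029, -0.177], 'torque': [0.001, -0.02, 0.022], 'grip_force': 0.0, 'grip_width': 1.003}
side 491.6363059963947 280.33250272681585 199.7041787616807 [[0.8153, -0.5787, -0.0184, -0.4052], [-0.3976, -0.5364, -0.7444, 0.2687], [0.4209, 0.6142, -0.6675, 1.2973], [0.0, 0.0, 0.0, 1.0]]
side cap [([376.0, 295.0, 396.0, 320.0], 0.87), ([276.0, 295.0, 301.0, 322.0], 0.81), ([238.0, 316.0, 262.0, 347.0], 0.75), ([312.0, 218.0, 329.0, 240.0], 0.73)]
side canister [([294.0, 222.0, 341.0, 283.0], 0.93)]
side tray [([232.0, 168.0, 304.0, 221.0], 0.6)]
side collar_top [([291.0, 224.0, 346.0, 282.0], 0.68)]
side cap_ear [([247.0, 225.0, 267.0, 248.0], 0.81), ([374.0, 293.0, 397.0, 321.0], 0.72), ([309.0, 220.0, 330.0, 242.0], 0.68), ([240.0, 319.0, 257.0, 345.0], 0.61)]
top 458.2763345531357 272.3301653435443 210.79635886140593 [[0.0025, -1.0, -0.0044, 0.009], [-0.9854, -0.0017, -0.1701, 0.4998], [0.1701, 0.0047, -0.9854, 1.3325], [0.0, 0.0, 0.0, 1.0]]
top cap [([333.0, 196.0, 354.0, 218.0], 0.88), ([358.0, 261.0, 382.0, 281.0], 0.78), ([356.0, 303.0, 381.0, 325.0], 0.73), ([317.0, 112.0, 338.0, 140.0], 0.65)]
top canister [([312.0, 193.0, 362.0, 239.0], 0.72)]
top tray []
top collar_top [([313.0, 188.0, 360.0, 239.0], 0.61)]
top cap_ear [([334.0, 198.0, 355.0, 217.0], 0.89), ([355.0, 305.0, 380.0, 321.0], 0.79), ([269.0, 236.0, 295.0, 254.0], 0.77), ([360.0, 262.0, 382.0, 281.0], 0.71)]
```

View pics/top0.png

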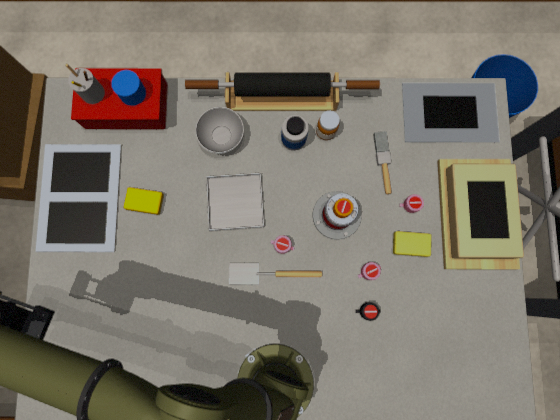

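View pics/side0.png

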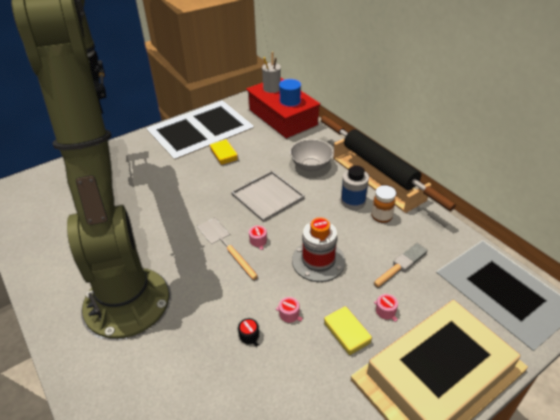

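The top view shows the orange cap with a red mark on the red-banded canister near (343,207), and the empty tray near (236,202). In the side view they are near (320,229) and (268,195). The pink and black caps are look-alikes.

```bash
cat > h.py <<'E'
from bench import ctrl, vision
import cv2,numpy as np
from scipy.spatial.transform import Rotation as Ro
def ray(d,u,v,z):
    E=np.array(d["extrinsics"]);R,t=E[:3,:3],E[:3,3];c=-R.T@t
    r=R.T@np.array([(u-d["cx"])/d["fx"],(v-d["cy"])/d["fy"],1]);return c+r*(z-c[2])/r[2]
def proj(d,p):
    E=np.array(d["extrinsics"]);q=E[:3,:3]@np.array(p)+E[:3,3];return np.array([d["fx"]*q[0]/q[2]+d["cx"],d["fy"]*q[1]/q[2]+d["cy"]])
def totool(p):   # world point -> tx,ty,tz mm from the present TCP
    s=ctrl.get_state();R=Ro.from_rotvec(s["tool_rot"]).as_matrix();return R,np.round(R.T@(np.array(p)-s["position"])*1000,1)
E
python3 - <<'E'
from h import *
for n,cap,tray,foot in (("top",(333,197,355,218),[(207,177),(262,174),(264,228),(209,230)],(338,215)),("side",(309,219,330,240),[(232,193),(267,173),(303,195),(268,218)],(318,261))):
    d=vision.get_image(n);im=d["color"]
    hsv=cv2.cvtColor(im,cv2.COLOR_BGR2HSV);l,t,r,b=cap
    m=np.zeros(im.shape[:2],np.uint8);m[t-4:b+4,l-4:r+4]=1
    o=(hsv[...,0]>6)&(hsv[...,0]<20)&(hsv[...,1]>150)&(hsv[...,2]>100)&(m>0)
    ys,xs=np.nonzero(o);print(n,"orange",len(xs),xs.min(),xs.max(),ys.min(),ys.max(),"mid->",ray(d,(xs.min()+xs.max())/2,(ys.min()+ys.max())/2,.13).round(4))
    print(" tray",np.mean([ray(d,*p,.016)for p in tray],0).round(4),[ray(d,*p,.016)[:2].round(3).tolist() for p in tray]," foot",ray(d,*foot,.01).round(3))
s=ctrl.get_state();R=Ro.from_rotvec(s["tool_rot"]).as_matrix();print(R.round(3))
E
```

```text
top orange 104 333 352 198 217 mid-> [ 0.4945 -0.1875  0.13  ]
 tray [0.5318 0.1234 0.016 ] [[0.611, 0.213], [0.62, 0.043], [0.451, 0.035], [0.445, 0.203]]  foot [ 0.493 -0.191  0.01 ]
side orange 233 311 328 218 239 mid-> [ 0.4939 -0.1878  0.13  ]
 tray [0.5306 0.1187 0.016 ] [[0.442, 0.192], [0.591, 0.209], [0.62, 0.047], [0.47, 0.026]]  foot [ 0.488 -0.195  0.01 ]
[[-0.946  0.323  0.   ]
 [ 0.323  0.946  0.   ]
 [-0.     0.    -1.   ]]
```

Emit:
jog_arm:
  increments:
    - {"tx": -35, "ty": -16, "tz": -14, "wz": 0.12, "gripper": 1}
    - {"tx": -70, "ty": -31, "tz": -28, "wz": 0.24, "gripper": 1}
    - {"tx": -105, "ty": -47, "tz": -42, "wz": 0.36, "gripper": 1}
    - {"tx": -140, "ty": -62, "tz": -56, "wz": 0.48, "gripper": 1}
    - {"tx": -174, "ty": -78, "tz": -70, "wz": 0.6, "gripper": 1}

```text
validation failed for argument at $.in...
```

Emit:
jog_arm:
  increments:
    - {"tx": -41, "ty": -3, "tz": 0, "wz": 0.12, "gripper": 1}
    - {"tx": -82, "ty": -7, "tz": 0, "wz": 0.24, "gripper": 1}
    - {"tx": -124, "ty": -10, "tz": 0, "wz": 0.36, "gripper": 1}
    - {"tx": -165, "ty": -14, "tz": 0, "wz": 0.48, "gripper": 1}
    - {"tx": -206, "ty": -17, "tz": 0, "wz": 0.6, "gripper": 1}

```text
validation failed for argument at $.in...
```

Emit:
jog_arm:
  increments:
    - {"tx": -40, "ty": 6, "tz": 0, "wz": 0.12, "gripper": 1}
    - {"tx": -80, "ty": 12, "tz": 0, "wz": 0.24, "gripper": 1}
    - {"tx": -120, "ty": 18, "tz": 0, "wz": 0.36, "gripper": 1}
    - {"tx": -160, "ty": 24, "tz": 0, "wz": 0.48, "gripper": 1}
    - {"tx": -200, "ty": 31, "tz": 0, "wz": 0.6, "gripper": 1}

```text
validation failed for argument at $.in...
```

Emit:
jog_arm:
  increments:
    - {"tx": -35, "ty": 20, "tz": 0, "wz": 0.12, "gripper": 1}
    - {"tx": -70, "ty": 40, "tz": 0, "wz": 0.24, "gripper": 1}
    - {"tx": -104, "ty": 60, "tz": 0, "wz": 0.36, "gripper": 1}
    - {"tx": -138, "ty": 80, "tz": 0, "wz": 0.48, "gripper": 1}
    - {"tx": -173, "ty": 101, "tz": 0, "wz": 0.6, "gripper": 1}

```text
validation failed for argument at $.in...
```

Emit:
jog_arm:
  increments:
    - {"tx": -35, "ty": -16, "tz": -14, "wx": 0, "wy": 0, "wz": 0.12, "gripper": 1}
    - {"tx": -70, "ty": -31, "tz": -28, "wx": 0, "wy": 0, "wz": 0.24, "gripper": 1}
    - {"tx": -105, "ty": -47, "tz": -42, "wx": 0, "wy": 0, "wz": 0.36, "gripper": 1}
    - {"tx": -140, "ty": -62, "tz": -56, "wx": 0, "wy": 0, "wz": 0.48, "gripper": 1}
    - {"tx": -174, "ty": -78, "tz": -70, "wx": 0, "wy": 0, "wz": 0.6, "gripper": 1}

```text
time: 1.12
position: [0.3507, 0.4837, 0.269]
tool_rot: [1.415, 2.804, 0.001]
ft_force: [1.2, 0.9, 0.3]
grip_width: 0.996
grip_force: 0.0
```

Emit:
jog_arm:
  increments:
    - {"tx": -41, "ty": -3, "tz": 0, "wx": 0, "wy": 0, "wz": 0.12, "gripper": 1}
    - {"tx": -82, "ty": -7, "tz": 0, "wx": 0, "wy": 0, "wz": 0.24, "gripper": 1}
    - {"tx": -124, "ty": -10, "tz": 0, "wx": 0, "wy": 0, "wz": 0.36, "gripper": 1}
    - {"tx": -165, "ty": -14, "tz": 0, "wx": 0, "wy": 0, "wz": 0.48, "gripper": 1}
    - {"tx": -206, "ty": -17, "tz": 0, "wx": 0, "wy": 0, "wz": 0.6, "gripper": 1}

```text
time: 1.53
position: [0.4599, 0.308, 0.2685]
tool_rot: [-2.181, -2.261, -0.001]
ft_force: [0.8, -0.0, -0.8]
grip_width: 1.0
grip_force: 0.0
```

Emit:
jog_arm:
  increments:
    - {"tx": -40, "ty": 6, "tz": 0, "wx": 0, "wy": 0, "wz": 0.12, "gripper": 1}
    - {"tx": -80, "ty": 12, "tz": 0, "wx": 0, "wy": 0, "wz": 0.24, "gripper": 1}
    - {"tx": -120, "ty": 18, "tz": 0, "wx": 0, "wy": 0, "wz": 0.36, "gripper": 1}
    - {"tx": -160, "ty": 24, "tz": 0, "wx": 0, "wy": 0, "wz": 0.48, "gripper": 1}
    - {"tx": -200, "ty": 31, "tz": 0, "wx": 0, "wy": 0, "wz": 0.6, "gripper": 1}

```text
time: 1.95
position: [0.4985, 0.1096, 0.2684]
tool_rot: [-2.751, -1.516, -0.002]
ft_force: [1.2, -0.5, 0.1]
grip_width: 1.0
grip_force: 0.0
```

Emit:
jog_arm:
  increments:
    - {"tx": -35, "ty": 20, "tz": 0, "wx": 0, "wy": 0, "wz": 0.12, "gripper": 1}
    - {"tx": -70, "ty": 40, "tz": 0, "wx": 0, "wy": 0, "wz": 0.24, "gripper": 1}
    - {"tx": -104, "ty": 60, "tz": 0, "wx": 0, "wy": 0, "wz": 0.36, "gripper": 1}
    - {"tx": -138, "ty": 80, "tz": 0, "wx": 0, "wy": 0, "wz": 0.48, "gripper": 1}
    - {"tx": -173, "ty": 101, "tz": 0, "wx": 0, "wy": 0, "wz": 0.6, "gripper": 1}

```text
time: 2.37
position: [0.4922, -0.0903, 0.2684]
tool_rot: [-3.076, -0.635, -0.002]
ft_force: [0.7, 0.2, -0.5]
grip_width: 0.998
grip_force: 0.0
```

Run:
```python
from h import *
s=ctrl.get_state();print(s["time"],np.round(s["joint_positions"],3),np.round(s["position"],4))
R,t=totool([.494,-.188,.268]);print(R.round(3),t)
d=vision.get_image("wrist");cv2.imwrite("pics/w1.png",d["color"]);E=np.array(d["extrinsics"]);print("cam",(-E[:3,:3].T@E[:3,3]).round(3),E[2,:3].round(3),proj(d,[.494,-.188,.15]))
```

```text
2.3667 [-0.528 -0.055  0.637  1.722  0.032  1.463 -1.058] [ 0.4922 -0.0903  0.2684]
[[ 0.918  0.396  0.001]
 [ 0.396 -0.918  0.001]
 [ 0.001 -0.    -1.   ]] [-37.1  90.4   0.3]
cam [ 0.553 -0.065  0.455] [-0.222 -0.097 -0.97 ] [380.69089737 244.90945555]
```

View pics/w1.png

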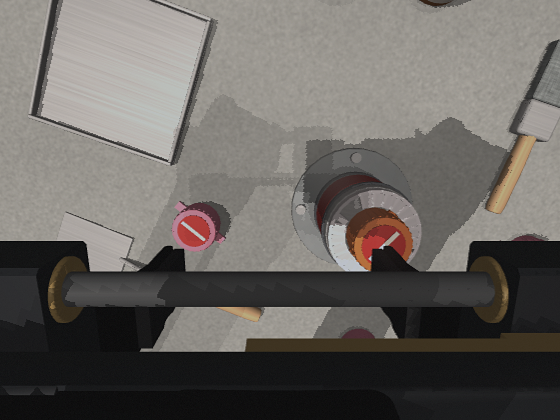

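The wrist view shows the orange cap top centred near (381,243), where the estimate projects to (381,245). The position is good to about 1 mm.

Emit:
jog_arm:
  increments:
    - {"tx": -12, "ty": 30, "tz": 0, "wx": 0, "wy": 0, "wz": 0.1, "gripper": 1}
    - {"tx": -25, "ty": 60, "tz": 0, "wx": 0, "wy": 0, "wz": 0.2, "gripper": 1}
    - {"tx": -37, "ty": 90.5, "tz": 0, "wx": 0, "wy": 0, "wz": 0.3, "gripper": 1}
    - {"tx": -37, "ty": 90.5, "tz": 35, "wx": 0, "wy": 0, "wz": 0.3, "gripper": 1}
    - {"tx": -37, "ty": 90.5, "tz": 70, "wx": 0, "wy": 0, "wz": 0.3, "gripper": 1}

```text
time: 2.83
position: [0.4963, -0.1899, 0.1994]
tool_rot: [3.135, 0.169, 0.009]
ft_force: [0.4, 0.4, -0.4]
grip_width: 1.002
grip_force: 0.0
```

Emit:
jog_arm:
  increments:
    - {"tx": 0, "ty": 0, "tz": 25, "wx": 0, "wy": 0, "wz": 0, "gripper": 1}
    - {"tx": 0, "ty": 0, "tz": 45, "wx": 0, "wy": 0, "wz": 0, "gripper": 1}
    - {"tx": 0, "ty": 0, "tz": 60, "wx": 0, "wy": 0, "wz": 0, "gripper": 1}
    - {"tx": 0, "ty": 0, "tz": 68, "wx": 0, "wy": 0, "wz": 0, "gripper": 1}
    - {"tx": 0, "ty": 0, "tz": 73, "wx": 0, "wy": 0, "wz": 0, "gripper": 1}

```text
time: 3.25
position: [0.4946, -0.1862, 0.1242]
tool_rot: [-3.136, -0.178, 0.002]
ft_force: [0.6, 0.5, 1.1]
grip_width: 1.004
grip_force: 0.0
```

Run:
```python
from h import *
s=ctrl.get_state();print({k:np.round(s[k],4).tolist() for k in s})
R,t=totool([.494,-.188,.125]);print(R.round(3),t)
d=vision.get_image("wrist");cv2.imwrite("pics/w2.png",d["color"]);print(proj(d,[.494,-.188,.15]))
```

```text
{'time': 3.25, 'joint_positions': [-0.3918, 0.1318, 0.7597, 1.8704, -0.0979, 1.1783, -1.0564], 'qd': [0.0203, 0.0538, -0.0003, 0.0413, -0.0509, -0.1116, 0.0409], 'joint_torque': [-0.0227, -27.3881, 2.881, -29.0973, -0.0128, 0.002, -0.019], 'position': [0.4946, -0.1862, 0.1242], 'tool_rot': [-3.1363, -0.1778, 0.0019], 'ft_force': [0.6137, 0.477, 1.0943], 'torque': [-0.0657, 0.0934, -0.0192], 'grip_force': 0.0, 'grip_width': 1.0041}
[[ 0.994  0.113 -0.001]
 [ 0.113 -0.994  0.   ]
 [-0.001 -0.    -1.   ]] [-0.8  1.8 -0.8]
[280.07719099 270.24837613]
```

View pics/w2.png

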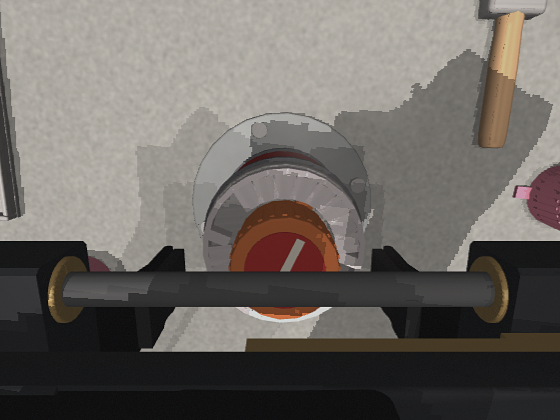

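Seen from the wrist, the cap spans columns 229–339 (centre about 284) between the fingers, whose inner edges are at 185 and 372 (middle 278). It needs a 1–2 mm shift in +ty, then a light grip.

Emit:
jog_arm:
  increments:
    - {"tx": 0, "ty": 1.5, "tz": 0, "wx": 0, "wy": 0, "wz": 0, "gripper": 1}
    - {"tx": 0, "ty": 1.5, "tz": 0, "wx": 0, "wy": 0, "wz": 0, "gripper": 0.65}
    - {"tx": 0, "ty": 1.5, "tz": 0, "wx": 0, "wy": 0, "wz": 0, "gripper": 0.5}
    - {"tx": 0, "ty": 1.5, "tz": 0, "wx": 0, "wy": 0, "wz": 0, "gripper": 0.4}
    - {"tx": 0, "ty": 1.5, "tz": 0, "wx": 0, "wy": 0, "wz": 0, "gripper": 0.4}
  grip_force: 10

```text
time: 3.72
position: [0.4956, -0.188, 0.1257]
tool_rot: [-3.137, -0.177, -0.002]
ft_force: [-0.0, 0.4, -0.2]
grip_width: 0.785
grip_force: 0.0
```

Run:
```python
from h import *
s=ctrl.get_state();print({k:np.round(s[k],4).tolist() for k in ("time","position","ft_force","torque","grip_width","grip_force","joint_positions","tool_rot")})
```

```text
{'time': 3.7167, 'position': [0.4956, -0.188, 0.1257], 'ft_force': [-0.044, 0.3953, -0.2221], 'torque': [-0.0984, 0.1514, -0.002], 'grip_width': 0.7847, 'grip_force': 0.0, 'joint_positions': [-0.3896, 0.1322, 0.7611, 1.867, -0.0991, 1.1792, -1.0528], 'tool_rot': [-3.1366, -0.1773, -0.002]}
```

Emit:
jog_arm:
  increments:
    - {"tx": -1, "ty": 0, "tz": 0.5, "wx": 0, "wy": 0, "wz": 0, "gripper": 0.3}
    - {"tx": -1, "ty": 0, "tz": 0.5, "wx": 0, "wy": 0, "wz": 0, "gripper": 0.3}
    - {"tx": -1, "ty": 0, "tz": 0.5, "wx": 0, "wy": 0, "wz": 0, "gripper": 0.3}
    - {"tx": -1, "ty": 0, "tz": 0.5, "wx": 0, "wy": 0, "wz": 0, "gripper": 0.3}
    - {"tx": -1, "ty": 0, "tz": 0.5, "wx": 0, "wy": 0, "wz": 0, "gripper": 0.3}
  grip_force: 10

```text
time: 4.13
position: [0.4942, -0.1892, 0.1247]
tool_rot: [3.135, 0.176, 0.001]
ft_force: [1.2, -3.8, -0.2]
grip_width: 0.579
grip_force: 10.0
```

Emit:
jog_arm:
  increments:
    - {"tx": 0, "ty": 0, "tz": 0, "wx": 0, "wy": 0, "wz": 0, "gripper": 0.3}
    - {"tx": 0, "ty": 0, "tz": 0, "wx": 0, "wy": 0, "wz": 0, "gripper": 0.3}
    - {"tx": 0, "ty": 0, "tz": 0, "wx": 0, "wy": 0, "wz": 0, "gripper": 0.3}
    - {"tx": 0, "ty": 0, "tz": 0, "wx": 0, "wy": 0, "wz": 0, "gripper": 0.3}
    - {"tx": 0, "ty": 0, "tz": 0, "wx": 0, "wy": 0, "wz": 0, "gripper": 0.3}
  grip_force: 10

```text
time: 4.55
position: [0.4942, -0.1891, 0.1247]
tool_rot: [3.135, 0.176, 0.001]
ft_force: [0.8, -4.5, -0.9]
grip_width: 0.577
grip_force: 10.0
```

```bash
cat > st.py <<'E'
from h import *
s=ctrl.get_state();print({k:np.round(s[k],4).tolist() for k in ("time","position","ft_force","torque","grip_width","grip_force","joint_positions","tool_rot")})
R=Ro.from_rotvec(s["tool_rot"]).as_matrix();print("psi",np.arctan2(R[1,1],R[0,1]).round(4))
E
python3 st.py
```

```text
{'time': 4.55, 'position': [0.4942, -0.1891, 0.1247], 'ft_force': [0.7823, -4.5442, -0.936], 'torque': [-1.2563, 0.0701, -0.0087], 'grip_width': 0.577, 'grip_force': 10.0, 'joint_positions': [-0.3893, 0.1311, 0.762, 1.8701, -0.0967, 1.1771, -1.0531], 'tool_rot': [3.1353, 0.176, 0.0006]}
psi -1.4586
```

Emit:
jog_arm:
  increments:
    - {"tx": 0, "ty": 1, "tz": 0, "wx": 0, "wy": 0, "wz": 0, "gripper": 0.3}
    - {"tx": 0, "ty": 1, "tz": 0, "wx": 0, "wy": 0, "wz": 0, "gripper": 0.3}
    - {"tx": 0, "ty": 1, "tz": 0, "wx": 0, "wy": 0, "wz": 0, "gripper": 0.3}
    - {"tx": 0, "ty": 1, "tz": 0, "wx": 0, "wy": 0, "wz": 0, "gripper": 0.3}
    - {"tx": 0, "ty": 1, "tz": 0, "wx": 0, "wy": 0, "wz": 0, "gripper": 0.3}
  grip_force: 58

```text
time: 4.97
position: [0.4956, -0.1886, 0.1259]
tool_rot: [-3.136, -0.178, -0.004]
ft_force: [-0.3, -2.0, 6.4]
grip_width: 0.309
grip_force: 3.1
```

```bash
python3 st.py
```

```text
{'time': 4.9667, 'position': [0.4956, -0.1886, 0.1259], 'ft_force': [-0.321, -2.0175, 6.3896], 'torque': [-0.4506, 0.2064, 0.0034], 'grip_width': 0.3086, 'grip_force': 3.0721, 'joint_positions': [-0.3884, 0.1314, 0.7617, 1.8672, -0.0998, 1.1788, -1.0505], 'tool_rot': [-3.1358, -0.1779, -0.0039]}
psi -1.4574
```

Run:
```python
from h import *
ims=[]
for n in ("side","top","wrist"):
    d=vision.get_image(n);p=proj(d,[.494,-.189,.13]).round().astype(int);print(n,p)
    if n!="wrist":
        c=d["color"][max(p[1]-50,0):p[1]+50,p[0]-65:p[0]+65];c=cv2.resize(c,(390,300),interpolation=cv2.INTER_CUBIC)
    else: c=cv2.resize(d["color"],(390,300))
    ims.append(c)
cv2.imwrite("pics/m3.png",np.vstack([np.hstack(ims[:2]),np.hstack([ims[2],np.zeros_like(ims[2])])]))
```

```text
side [320 229]
top [343 208]
wrist [277 256]
```

View pics/m3.png

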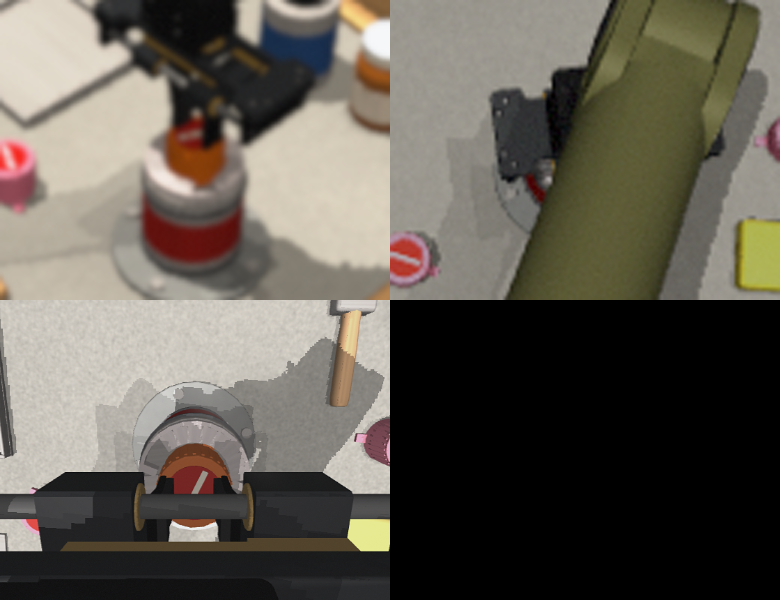

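Run:
```python
from h import *
s=ctrl.get_state();R=Ro.from_rotvec(s["tool_rot"]).as_matrix();P=np.array(s["position"]);print(s["time"],P,s["grip_width"],s["grip_force"])
out=[]
for n in ("side","wrist"):
    d=vision.get_image(n);k=4 if n=="side" else 2
    p=proj(d,[.494,-.189,.14]).round().astype(int);hw=(50,70) if n=="side" else (100,140)
    x0,y0=p[0]-hw[1],max(min(p[1]-hw[0],420-2*hw[0]),0)
    c=cv2.resize(d["color"][y0:y0+2*hw[0],x0:x0+2*hw[1]],None,fx=k,fy=k,interpolation=cv2.INTER_CUBIC)
    def dot(q,col):
        u=(proj(d,q)-[x0,y0])*k;cv2.circle(c,tuple(int(a) for a in u),3,col,-1)
    for g in (-1,1): dot(P+R[:,1]*g*s["grip_width"]*.0435,(0,255,0))
    for a in np.linspace(0,6.28,13):
        for z,col in ((.15,(255,255,0)),(.11,(255,0,255))): dot([.494+.026*np.cos(a),-.189+.026*np.sin(a),z],col)
    out.append(c)
h=cv2.resize(np.hstack(out),(800,286));cv2.imwrite("pics/m4.png",h)
```

```text
5.1167 [ 0.49560222 -0.1886309   0.12596144] 0.3018425441371762 3.0180510407080874
```

View pics/m4.png

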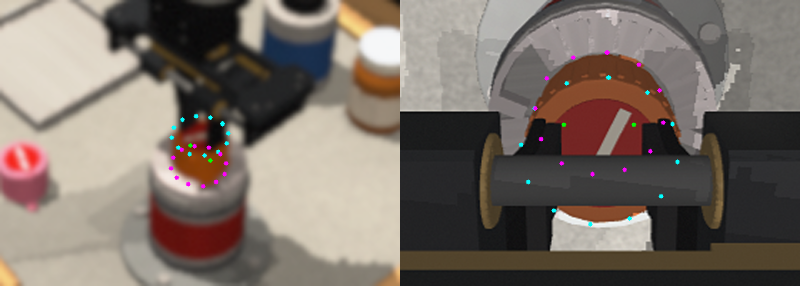

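The fingers now sit 26 mm apart over the cap top, so the pads slid off its upper edge. The fingertips look higher than I took them to be. I'll open, lift, and check the fingertips against the calibration.

Emit:
jog_arm:
  increments:
    - {"tx": 0, "ty": 0, "tz": -20, "wx": 0, "wy": 0, "wz": 0, "gripper": 1}
    - {"tx": 0, "ty": 0, "tz": -40, "wx": 0, "wy": 0, "wz": 0, "gripper": 1}
    - {"tx": 0, "ty": 0, "tz": -60, "wx": 0, "wy": 0, "wz": 0, "gripper": 1}
    - {"tx": 0, "ty": 0, "tz": -60, "wx": 0, "wy": 0, "wz": 0, "gripper": 1}
    - {"tx": 0, "ty": 0, "tz": -60, "wx": 0, "wy": 0, "wz": 0, "gripper": 1}
  grip_force: 10

```text
time: 5.63
position: [0.4951, -0.1877, 0.1854]
tool_rot: [-3.135, -0.179, -0.003]
ft_force: [0.3, 1.1, -0.5]
grip_width: 0.591
grip_force: 0.0
```

```bash
python3 st.py
cat > ov.py <<'E'
from h import *
import sys
def view(out,c,cams=("side","wrist"),zc=.14):
    s=ctrl.get_state();R=Ro.from_rotvec(s["tool_rot"]).as_matrix();P=np.array(s["position"]);o=[]
    for n in cams:
        d=vision.get_image(n);k=5.6 if n=="side" else 2
        p=proj(d,[*c,zc]).round().astype(int);hw=(54,36) if n=="side" else (150,140)
        x0,y0=max(p[0]-hw[1],0),max(min(p[1]-hw[0],420-2*hw[0]),0)
        im=cv2.resize(d["color"][y0:y0+2*hw[0],x0:x0+2*hw[1]],None,fx=k,fy=k,interpolation=cv2.INTER_CUBIC)
        def dot(q,col):
            u=(proj(d,q)-[x0,y0])*k;cv2.circle(im,tuple(int(a) for a in u),2,col,-1)
        for g in (-1,1):
            for x in (-.0095,.0095): dot(P+R[:,1]*g*s["grip_width"]*.0435+R[:,0]*x,(0,255,0))
        for a in np.linspace(0,6.28,13):
            for z,col in ((.15,(255,255,0)),(.11,(255,0,255))): dot([c[0]+.026*np.cos(a),c[1]+.026*np.sin(a),z],col)
        o.append(cv2.resize(im,(400,600)));print(n,d["fx"])
    cv2.imwrite(out,np.hstack(o))
if __name__=="__main__": view(sys.argv[1],(.494,-.189))
E
python3 ov.py pics/m5.png
```

```text
{'time': 5.6333, 'position': [0.4951, -0.1877, 0.1854], 'ft_force': [0.2662, 1.0764, -0.4947], 'torque': [-0.0346, 0.173, -0.0208], 'grip_width': 0.5913, 'grip_force': 0.0, 'joint_positions': [-0.4077, 0.0714, 0.7618, 1.7919, -0.0538, 1.2974, -1.0893], 'tool_rot': [-3.1346, -0.179, -0.003]}
psi -1.4567
side 491.6363059963947
wrist 369.3439689270789
```

View pics/m5.png

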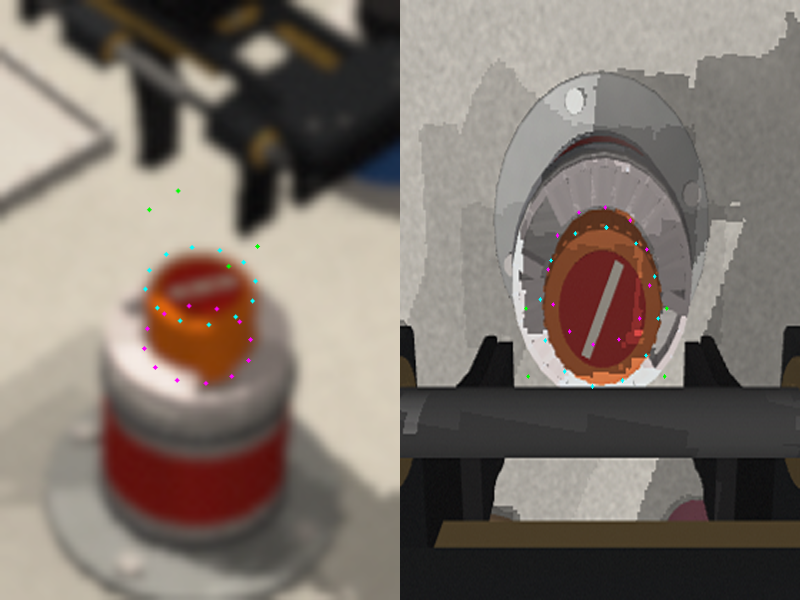

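In the side view the fingertips end near (150,160) and (252,226). Projected from the reported TCP they should be at about (164,200) and (243,256), so the real tips are roughly 20 mm higher than reported. That explains the grip at the top edge. The cap itself looks unmoved. I'll go lower, feel for the ring at 120 mm, and then grip.

Emit:
jog_arm:
  increments:
    - {"tx": 0, "ty": 1.5, "tz": 20, "wx": 0, "wy": 0, "wz": 0, "gripper": 0.78}
    - {"tx": 0, "ty": 1.5, "tz": 40, "wx": 0, "wy": 0, "wz": 0, "gripper": 0.78}
    - {"tx": 0, "ty": 1.5, "tz": 58, "wx": 0, "wy": 0, "wz": 0, "gripper": 0.78}
    - {"tx": 0, "ty": 1.5, "tz": 66, "wx": 0, "wy": 0, "wz": 0, "gripper": 0.78}
    - {"tx": 0, "ty": 1.5, "tz": 68, "wx": 0, "wy": 0, "wz": 0, "gripper": 0.78}

```text
time: 6.15
position: [0.4925, -0.1896, 0.114]
tool_rot: [-3.135, -0.177, 0.008]
ft_force: [0.5, -0.2, -0.2]
grip_width: 0.776
grip_force: 0.0
```

Emit:
jog_arm:
  increments:
    - {"tx": 0, "ty": 0, "tz": 1, "wx": 0, "wy": 0, "wz": 0, "gripper": 0.78}
    - {"tx": 0, "ty": 0, "tz": 2, "wx": 0, "wy": 0, "wz": 0, "gripper": 0.78}
    - {"tx": 0, "ty": 0, "tz": 3, "wx": 0, "wy": 0, "wz": 0, "gripper": 0.78}
    - {"tx": 0, "ty": 0, "tz": 4, "wx": 0, "wy": 0, "wz": 0, "gripper": 0.78}
    - {"tx": 0, "ty": 0, "tz": 5, "wx": 0, "wy": 0, "wz": 0, "gripper": 0.78}

```text
time: 6.57
position: [0.495, -0.1907, 0.1121]
tool_rot: [-3.137, -0.177, -0.002]
ft_force: [0.3, -0.1, -0.3]
grip_width: 0.779
grip_force: 0.0
```

Emit:
jog_arm:
  increments:
    - {"tx": 0, "ty": 0, "tz": 1, "wx": 0, "wy": 0, "wz": 0, "gripper": 0.78}
    - {"tx": 0, "ty": 0, "tz": 2, "wx": 0, "wy": 0, "wz": 0, "gripper": 0.78}
    - {"tx": 0, "ty": 0, "tz": 3, "wx": 0, "wy": 0, "wz": 0, "gripper": 0.78}
    - {"tx": 0, "ty": 0, "tz": 4, "wx": 0, "wy": 0, "wz": 0, "gripper": 0.78}
    - {"tx": 0, "ty": 0, "tz": 4, "wx": 0, "wy": 0, "wz": 0, "gripper": 0.78}

```text
time: 6.98
position: [0.4943, -0.1905, 0.1073]
tool_rot: [-3.136, -0.177, 0.0]
ft_force: [0.3, 1.0, 0.1]
grip_width: 0.779
grip_force: 0.0
```

```bash
python3 st.py; python3 -c "
from h import *
for i in range(3):
    d=vision.get_image('wrist');s=ctrl.get_state();print(s['time'],np.round(s['position'],4),np.round(s['ft_force'],1))
cv2.imwrite('pics/w6.png',d['color'])"
```

```text
{'time': 6.9833, 'position': [0.4943, -0.1905, 0.1073], 'ft_force': [0.3417, 1.0415, 0.1019], 'torque': [-0.0588, 0.1961, 0.0867], 'grip_width': 0.7793, 'grip_force': 0.0, 'joint_positions': [-0.3806, 0.1554, 0.7633, 1.8872, -0.1178, 1.1446, -1.0324], 'tool_rot': [-3.1365, -0.1771, 0.0004]}
psi -1.458
7.0333 [ 0.4944 -0.1905  0.1074] [-0.6 -0.2 -0.7]
7.0833 [ 0.4945 -0.1905  0.1075] [ 0.2 -0.  -0.1]
7.1333 [ 0.4945 -0.1906  0.1076] [ 0.3 -0.2  0.1]
```

Emit:
jog_arm:
  increments:
    - {"tx": 0, "ty": 0, "tz": 1, "wx": 0, "wy": 0, "wz": 0, "gripper": 0.78}
    - {"tx": 0, "ty": 0, "tz": 2, "wx": 0, "wy": 0, "wz": 0, "gripper": 0.78}
    - {"tx": 0, "ty": 0, "tz": 3, "wx": 0, "wy": 0, "wz": 0, "gripper": 0.78}
    - {"tx": 0, "ty": 0, "tz": 3, "wx": 0, "wy": 0, "wz": 0, "gripper": 0.78}
    - {"tx": 0, "ty": 0, "tz": 3, "wx": 0, "wy": 0, "wz": 0, "gripper": 0.78}

```text
time: 7.55
position: [0.4944, -0.1906, 0.1044]
tool_rot: [-3.137, -0.177, 0.0]
ft_force: [-0.5, -0.9, 0.3]
grip_width: 0.777
grip_force: 0.0
```

Emit:
jog_arm:
  increments:
    - {"tx": 0, "ty": 0, "tz": 1, "wx": 0, "wy": 0, "wz": 0, "gripper": 0.78}
    - {"tx": 0, "ty": 0, "tz": 2, "wx": 0, "wy": 0, "wz": 0, "gripper": 0.78}
    - {"tx": 0, "ty": 0, "tz": 2, "wx": 0, "wy": 0, "wz": 0, "gripper": 0.78}
    - {"tx": 0, "ty": 0, "tz": 2, "wx": 0, "wy": 0, "wz": 0, "gripper": 0.78}
    - {"tx": 0, "ty": 0, "tz": 2, "wx": 0, "wy": 0, "wz": 0, "gripper": 0.78}

```text
time: 7.97
position: [0.4945, -0.1906, 0.1026]
tool_rot: [-3.137, -0.177, -0.0]
ft_force: [-0.2, -0.5, 0.2]
grip_width: 0.779
grip_force: 0.0
```

Emit:
jog_arm:
  increments:
    - {"tx": 0, "ty": 0, "tz": 1, "wx": 0, "wy": 0, "wz": 0, "gripper": 0.78}
    - {"tx": 0, "ty": 0, "tz": 2, "wx": 0, "wy": 0, "wz": 0, "gripper": 0.78}
    - {"tx": 0, "ty": 0, "tz": 2, "wx": 0, "wy": 0, "wz": 0, "gripper": 0.78}
    - {"tx": 0, "ty": 0, "tz": 2, "wx": 0, "wy": 0, "wz": 0, "gripper": 0.78}
    - {"tx": 0, "ty": 0, "tz": 2, "wx": 0, "wy": 0, "wz": 0, "gripper": 0.78}

```text
time: 8.38
position: [0.4945, -0.1906, 0.1005]
tool_rot: [-3.137, -0.177, -0.0]
ft_force: [0.2, 0.2, -0.1]
grip_width: 0.78
grip_force: 0.0
```

```bash
python3 ov.py pics/m7.png; python3 st.py
```

```text
side 491.6363059963947
wrist 369.3439689270789
{'time': 8.4833, 'position': [0.4945, -0.1906, 0.1006], 'ft_force': [0.5485, -1.0389, -0.6776], 'torque': [-0.0906, 0.1962, -0.0145], 'grip_width': 0.7807, 'grip_force': 0.0, 'joint_positions': [-0.3776, 0.1641, 0.7623, 1.8944, -0.1251, 1.131, -1.0265], 'tool_rot': [-3.1366, -0.1771, -0.0001]}
psi -1.458
```

View pics/m7.png

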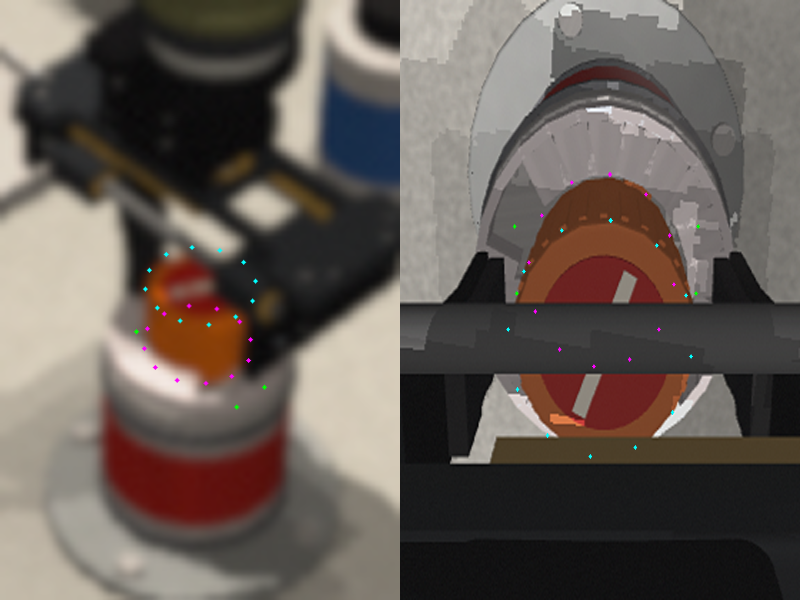

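The side view now puts the finger tip near (258,345), just above the ring and well down the cap's side. The wrist view shows the cap centred between the fingers to about 1 mm. I'll close lightly.

Emit:
jog_arm:
  increments:
    - {"tx": 0, "ty": 0.8, "tz": 0, "wx": 0, "wy": 0, "wz": 0, "gripper": 0.5}
    - {"tx": 0, "ty": 0.8, "tz": 0, "wx": 0, "wy": 0, "wz": 0, "gripper": 0.5}
    - {"tx": 0, "ty": 0.8, "tz": 0, "wx": 0, "wy": 0, "wz": 0, "gripper": 0.5}
    - {"tx": 0, "ty": 0.8, "tz": 0, "wx": 0, "wy": 0, "wz": 0, "gripper": 0.5}
    - {"tx": 0, "ty": 0.8, "tz": 0, "wx": 0, "wy": 0, "wz": 0, "gripper": 0.5}
  grip_force: 10

```text
time: 8.9
position: [0.4943, -0.1892, 0.1004]
tool_rot: [-3.133, -0.178, 0.002]
ft_force: [-0.4, 4.4, 2.3]
grip_width: 0.595
grip_force: 10.0
```

```bash
python3 st.py
```

```text
{'time': 8.9, 'position': [0.4943, -0.1892, 0.1004], 'ft_force': [-0.4188, 4.4344, 2.3361], 'torque': [1.1546, 0.5414, -0.0563], 'grip_width': 0.5953, 'grip_force': 9.9904, 'joint_positions': [-0.3769, 0.1648, 0.7614, 1.894, -0.1282, 1.1333, -1.0245], 'tool_rot': [-3.1332, -0.1785, 0.0016]}
psi -1.457
```

Emit:
jog_arm:
  increments:
    - {"tx": 0, "ty": -1, "tz": 0, "wx": 0, "wy": 0, "wz": 0, "gripper": 0.5}
    - {"tx": 0, "ty": -1.6, "tz": 0, "wx": 0, "wy": 0, "wz": 0, "gripper": 0.5}
    - {"tx": 0, "ty": -1.6, "tz": 0, "wx": 0, "wy": 0, "wz": 0, "gripper": 0.5}
    - {"tx": 0, "ty": -1.6, "tz": 0, "wx": 0, "wy": 0, "wz": 0, "gripper": 0.5}
    - {"tx": 0, "ty": -1.6, "tz": 0, "wx": 0, "wy": 0, "wz": 0, "gripper": 0.5}
  grip_force: 55

```text
time: 9.32
position: [0.4944, -0.1892, 0.1005]
tool_rot: [-3.136, -0.177, 0.0]
ft_force: [-0.2, 2.9, 0.2]
grip_width: 0.584
grip_force: 55.0
```

```bash
python3 st.py
```

```text
{'time': 9.3167, 'position': [0.4944, -0.1892, 0.1005], 'ft_force': [-0.1856, 2.9237, 0.2231], 'torque': [1.1449, 0.3025, 0.0704], 'grip_width': 0.5843, 'grip_force': 54.9792, 'joint_positions': [-0.379, 0.163, 0.7615, 1.8955, -0.1249, 1.1311, -1.0285], 'tool_rot': [-3.1357, -0.1774, 0.0001]}
psi -1.4578
```

Emit:
jog_arm:
  increments:
    - {"tx": 0, "ty": 0, "tz": 0, "wx": 0, "wy": 0, "wz": -0.12, "gripper": 0.5}
    - {"tx": 0, "ty": 0, "tz": 0, "wx": 0, "wy": 0, "wz": -0.24, "gripper": 0.5}
    - {"tx": 0, "ty": 0, "tz": 0, "wx": 0, "wy": 0, "wz": -0.36, "gripper": 0.5}
    - {"tx": 0, "ty": 0, "tz": 0, "wx": 0, "wy": 0, "wz": -0.46, "gripper": 0.5}
    - {"tx": 0, "ty": 0, "tz": 0, "wx": 0, "wy": 0, "wz": -0.46, "gripper": 0.5}
  grip_force: 55

```text
time: 9.73
position: [0.4944, -0.1913, 0.1006]
tool_rot: [3.011, 0.89, -0.0]
ft_force: [-1.1, -0.8, 0.1]
grip_width: 0.585
grip_force: 55.0
```

```bash
python3 st.py; python3 -c "
from h import *
d=vision.get_image('wrist');cv2.imwrite('pics/w8.png',d['color'])"
```

```text
{'time': 9.7333, 'position': [0.4944, -0.1913, 0.1006], 'ft_force': [-1.0863, -0.8445, 0.0941], 'torque': [-0.1679, 0.1912, -0.0045], 'grip_width': 0.5854, 'grip_force': 54.9895, 'joint_positions': [-0.3348, 0.1579, 0.7133, 1.8939, -0.1122, 1.129, -0.5759], 'tool_rot': [3.0108, 0.8896, -0.0001]}
psi -0.9962
```

```bash
cat > bar.py <<'E'
import cv2,numpy as np,sys
for f in sys.argv[1:]:
    im=cv2.imread(f);c=im[170:330,220:350].astype(int);m=(np.ptp(c,axis=2)<25)&(c.min(2)>95)
    hsv=cv2.cvtColor(im,cv2.COLOR_BGR2HSV)[170:330,220:350];red=((hsv[...,0]<5)|(hsv[...,0]>174))&(hsv[...,1]>120)
    n,l,st,ce=cv2.connectedComponentsWithStats(m.astype(np.uint8))
    rd=cv2.dilate(red.astype(np.uint8),np.ones((5,5)))
    for i in range(1,n):
        a=st[i,4]
        if a>25 and rd[l==i].mean()>.6:
            ys,xs=np.nonzero(l==i);v=cv2.fitLine(np.c_[xs,ys].astype(np.float32),cv2.DIST_L2,0,.01,.01).ravel();print(f,a,ce[i]+[220,170],"angle",np.degrees(np.arctan2(-v[1],v[0])).round(1))
E
python3 bar.py pics/w2.png pics/w6.png pics/w8.png
cat > bar.py <<'E'
import cv2,numpy as np,sys
for f in sys.argv[1:]:
    im=cv2.imread(f);c=im.astype(int);b,g,r=c[...,0],c[...,1],c[...,2]
    red=((r>80)&(g<r*.45)&(abs(b-g)<20)).astype(np.uint8);red[:, :225]=0;red[:,345:]=0;red[:170]=0
    n,l,st,ce=cv2.connectedComponentsWithStats(red)
    ys,xs=np.nonzero(red);h=cv2.convexHull(np.c_[xs,ys].astype(np.int32));hm=cv2.fillConvexPoly(np.zeros_like(red),h,1)
    m=(hm>0)&(g>85)&(abs(r-g)<40);ys,xs=np.nonzero(m)
    print(f,red.sum(),m.sum(),cv2.boundingRect(h),c[[250,258],[290,288]].tolist() if 0 else "")
    if len(xs)>10:
        v=cv2.fitLine(np.c_[xs,ys].astype(np.float32),cv2.DIST_L1,0,.01,.01).ravel();print("  bar",v[2:].round(0),"angle",np.degrees(np.arctan2(-v[1],v[0])).round(1))
E
python3 bar.py pics/w2.png pics/w6.png pics/w8.png
```

```text
pics/w2.png 2195 300 (244, 232, 82, 77) 
  bar [288. 263.] angle 60.6
pics/w6.png 2454 342 (232, 242, 86, 84) 
  bar [259. 315.] angle 62.7
pics/w8.png 2755 385 (233, 248, 89, 87) 
  bar [267. 312.] angle 62.6
```

The bar's angle in the wrist frame is unchanged (62.6°) and the torque is about 0, so the cap turned with the tool and is loose. Now a light spin.

Emit:
jog_arm:
  increments:
    - {"tx": 0, "ty": 0, "tz": 0, "wx": 0, "wy": 0, "wz": 0, "gripper": 0.5}
    - {"tx": 0, "ty": 0, "tz": 0, "wx": 0, "wy": 0, "wz": -0.1, "gripper": 0.5}
    - {"tx": 0, "ty": 0, "tz": 0, "wx": 0, "wy": 0, "wz": -0.2, "gripper": 0.5}
    - {"tx": 0, "ty": 0, "tz": 0, "wx": 0, "wy": 0, "wz": -0.3, "gripper": 0.5}
    - {"tx": 0, "ty": 0, "tz": 0, "wx": 0, "wy": 0, "wz": -0.4, "gripper": 0.5}
  grip_force: 13

```text
time: 10.2
position: [0.4945, -0.1902, 0.1005]
tool_rot: [2.775, 1.472, -0.0]
ft_force: [0.6, -0.5, 0.9]
grip_width: 0.591
grip_force: 13.0
```

```bash
python3 st.py
```

```text
{'time': 10.2, 'position': [0.4945, -0.1902, 0.1005], 'ft_force': [0.5755, -0.4694, 0.9292], 'torque': [-0.0191, 0.1413, 0.0424], 'grip_width': 0.5912, 'grip_force': 12.9952, 'joint_positions': [-0.3004, 0.1543, 0.6734, 1.8931, -0.1056, 1.1292, -0.1831], 'tool_rot': [2.7748, 1.4716, -0.0002]}
psi -0.5955
```

Emit:
jog_arm:
  increments:
    - {"tx": 0, "ty": 0, "tz": 0, "wx": 0, "wy": 0, "wz": -0.1, "gripper": 0.5}
    - {"tx": 0, "ty": 0, "tz": 0, "wx": 0, "wy": 0, "wz": -0.2, "gripper": 0.5}
    - {"tx": 0, "ty": 0, "tz": 0, "wx": 0, "wy": 0, "wz": -0.3, "gripper": 0.5}
    - {"tx": 0, "ty": 0, "tz": 0, "wx": 0, "wy": 0, "wz": -0.4, "gripper": 0.5}
    - {"tx": 0, "ty": 0, "tz": 0, "wx": 0, "wy": 0, "wz": -0.45, "gripper": 0.5}

```text
time: 10.62
position: [0.4944, -0.1901, 0.1005]
tool_rot: [2.377, 2.053, -0.0]
ft_force: [-0.6, 0.3, -0.9]
grip_width: 0.595
grip_force: 13.0
```

```bash
python3 st.py; python3 -c "
from h import *
d=vision.get_image('wrist');cv2.imwrite('pics/w9.png',d['color'])"; python3 bar.py pics/w9.png
```

```text
{'time': 10.6167, 'position': [0.4944, -0.1901, 0.1005], 'ft_force': [-0.6397, 0.2564, -0.8607], 'torque': [-0.0513, -0.0096, -0.0259], 'grip_width': 0.5952, 'grip_force': 12.9969, 'joint_positions': [-0.2622, 0.1508, 0.6307, 1.8921, -0.0977, 1.129, 0.259], 'tool_rot': [2.3772, 2.0533, -0.0004]}
psi -0.146
pics/w9.png 2782 715 (233, 248, 89, 87) 
  bar [261. 321.] angle 59.6
```

Emit:
jog_arm:
  increments:
    - {"tx": 0, "ty": 0, "tz": 0, "wx": 0, "wy": 0, "wz": -0.04, "gripper": 0.5}
    - {"tx": 0, "ty": 0, "tz": 0, "wx": 0, "wy": 0, "wz": -0.08, "gripper": 0.5}
    - {"tx": 0, "ty": 0, "tz": 0, "wx": 0, "wy": 0, "wz": -0.12, "gripper": 0.5}
    - {"tx": 0, "ty": 0, "tz": 0, "wx": 0, "wy": 0, "wz": -0.16, "gripper": 0.5}
    - {"tx": 0, "ty": 0, "tz": 0, "wx": 0, "wy": 0, "wz": -0.16, "gripper": 0.5}

```text
time: 11.08
position: [0.4944, -0.1901, 0.1005]
tool_rot: [2.21, 2.232, -0.0]
ft_force: [-0.4, 0.5, -1.1]
grip_width: 0.597
grip_force: 13.0
```

```bash
python3 st.py
```

```text
{'time': 11.0833, 'position': [0.4944, -0.1901, 0.1005], 'ft_force': [-0.4075, 0.4833, -1.0966], 'torque': [-0.1256, 0.0036, -0.0324], 'grip_width': 0.5975, 'grip_force': 12.9968, 'joint_positions': [-0.2494, 0.1497, 0.6165, 1.8916, -0.0951, 1.1289, 0.4126], 'tool_rot': [2.2098, 2.2323, -0.0004]}
psi 0.0101
```

Emit:
jog_arm:
  increments:
    - {"tx": 0, "ty": 0, "tz": 0, "wx": 0, "wy": 0, "wz": -0.04, "gripper": 0.5}
    - {"tx": 0, "ty": 0, "tz": 0, "wx": 0, "wy": 0, "wz": -0.08, "gripper": 0.5}
    - {"tx": 0, "ty": 0, "tz": 0, "wx": 0, "wy": 0, "wz": -0.12, "gripper": 0.5}
    - {"tx": 0, "ty": 0, "tz": 0, "wx": 0, "wy": 0, "wz": -0.15, "gripper": 0.5}
    - {"tx": 0, "ty": 0, "tz": 0, "wx": 0, "wy": 0, "wz": -0.15, "gripper": 0.5}

```text
time: 11.5
position: [0.4942, -0.19, 0.1005]
tool_rot: [-2.037, -2.391, 0.001]
ft_force: [-1.3, -0.6, 0.1]
grip_width: 0.593
grip_force: 13.0
```

```bash
python3 st.py
```

```text
{'time': 11.5, 'position': [0.4942, -0.19, 0.1005], 'ft_force': [-1.3187, -0.6211, 0.1246], 'torque': [-0.0537, 0.1825, 0.0684], 'grip_width': 0.5928, 'grip_force': 12.9962, 'joint_positions': [-0.2373, 0.1487, 0.603, 1.8914, -0.0928, 1.1293, 0.5599], 'tool_rot': [-2.0373, -2.3913, 0.0006]}
psi 0.1595
```

Emit:
jog_arm:
  increments:
    - {"tx": 0, "ty": 0, "tz": 0, "wx": 0, "wy": 0, "wz": -0.04, "gripper": 0.5}
    - {"tx": 0, "ty": 0, "tz": 0, "wx": 0, "wy": 0, "wz": -0.08, "gripper": 0.5}
    - {"tx": 0, "ty": 0, "tz": 0, "wx": 0, "wy": 0, "wz": -0.12, "gripper": 0.5}
    - {"tx": 0, "ty": 0, "tz": 0, "wx": 0, "wy": 0, "wz": -0.15, "gripper": 0.5}
    - {"tx": 0, "ty": 0, "tz": 0, "wx": 0, "wy": 0, "wz": -0.15, "gripper": 0.5}

```text
time: 11.92
position: [0.4942, -0.1901, 0.1004]
tool_rot: [-1.854, -2.536, 0.0]
ft_force: [-0.9, -0.2, -2.4]
grip_width: 0.593
grip_force: 13.0
```

```bash
python3 st.py; python3 -c "
from h import *
d=vision.get_image('wrist');cv2.imwrite('pics/w10.png',d['color'])"; python3 bar.py pics/w10.png
```

```text
{'time': 11.9167, 'position': [0.4942, -0.1901, 0.1004], 'ft_force': [-0.8817, -0.2116, -2.4089], 'torque': [-0.0493, 0.1197, -0.3669], 'grip_width': 0.5932, 'grip_force': 12.9993, 'joint_positions': [-0.2251, 0.148, 0.59, 1.8912, -0.0908, 1.1288, 0.7071], 'tool_rot': [-1.8539, -2.5362, 0.0001]}
psi 0.3083
pics/w10.png 2806 472 (234, 247, 88, 88) 
  bar [282. 286.] angle 53.1
```

The torque has jumped to −0.37 N·m at 1.77 rad, so that is the end stop. I'll ease back a touch, then lift gently with the light grip.

Emit:
jog_arm:
  increments:
    - {"tx": 0, "ty": 0, "tz": 0, "wx": 0, "wy": 0, "wz": 0.03, "gripper": 0.5}
    - {"tx": 0, "ty": 0, "tz": 0, "wx": 0, "wy": 0, "wz": 0.04, "gripper": 0.5}
    - {"tx": 0, "ty": 0, "tz": 0, "wx": 0, "wy": 0, "wz": 0.04, "gripper": 0.5}
    - {"tx": 0, "ty": 0, "tz": -1, "wx": 0, "wy": 0, "wz": 0.04, "gripper": 0.5}
    - {"tx": 0, "ty": 0, "tz": -2, "wx": 0, "wy": 0, "wz": 0.04, "gripper": 0.5}

```text
time: 12.38
position: [0.4944, -0.1897, 0.1026]
tool_rot: [1.9, 2.502, 0.0]
ft_force: [0.4, 0.7, -0.4]
grip_width: 0.59
grip_force: 13.0
```

```bash
python3 st.py
```

```text
{'time': 12.3833, 'position': [0.4944, -0.1897, 0.1026], 'ft_force': [0.3828, 0.6723, -0.4488], 'torque': [-0.0771, 0.0146, 0.0879], 'grip_width': 0.5902, 'grip_force': 12.9999, 'joint_positions': [-0.2291, 0.1456, 0.5929, 1.8888, -0.0897, 1.1332, 0.6691], 'tool_rot': [1.8996, 2.5021, 0.0]}
psi 0.2721
```

Emit:
jog_arm:
  increments:
    - {"tx": 0, "ty": 0, "tz": -1, "wx": 0, "wy": 0, "wz": 0, "gripper": 0.5}
    - {"tx": 0, "ty": 0, "tz": -2, "wx": 0, "wy": 0, "wz": 0, "gripper": 0.5}
    - {"tx": 0, "ty": 0, "tz": -3, "wx": 0, "wy": 0, "wz": 0, "gripper": 0.5}
    - {"tx": 0, "ty": 0, "tz": -3, "wx": 0, "wy": 0, "wz": 0, "gripper": 0.5}
    - {"tx": 0, "ty": 0, "tz": -3, "wx": 0, "wy": 0, "wz": 0, "gripper": 0.5}

```text
time: 12.8
position: [0.4945, -0.1898, 0.1057]
tool_rot: [1.9, 2.502, 0.0]
ft_force: [0.1, -0.0, -0.9]
grip_width: 0.59
grip_force: 13.0
```

```bash
python3 st.py
```

```text
{'time': 12.8, 'position': [0.4945, -0.1898, 0.1057], 'ft_force': [0.0994, -0.0093, -0.9194], 'torque': [-0.0646, 0.0149, -0.0555], 'grip_width': 0.5898, 'grip_force': 13.0, 'joint_positions': [-0.2297, 0.1421, 0.5932, 1.8856, -0.0874, 1.1391, 0.6674], 'tool_rot': [1.8996, 2.502, 0.0003]}
psi 0.272
```

Emit:
jog_arm:
  increments:
    - {"tx": 0, "ty": 0, "tz": -2, "wx": 0, "wy": 0, "wz": 0, "gripper": 0.5}
    - {"tx": 0, "ty": 0, "tz": -4, "wx": 0, "wy": 0, "wz": 0, "gripper": 0.5}
    - {"tx": 0, "ty": 0, "tz": -6, "wx": 0, "wy": 0, "wz": 0, "gripper": 0.5}
    - {"tx": 0, "ty": 0, "tz": -9, "wx": 0, "wy": 0, "wz": 0, "gripper": 0.5}
    - {"tx": 0, "ty": 0, "tz": -12, "wx": 0, "wy": 0, "wz": 0, "gripper": 0.5}

```text
time: 13.22
position: [0.4944, -0.1898, 0.1179]
tool_rot: [1.9, 2.502, 0.0]
ft_force: [-0.2, 0.7, -0.8]
grip_width: 0.59
grip_force: 13.0
```

```bash
python3 st.py
```

```text
{'time': 13.2167, 'position': [0.4944, -0.1898, 0.1179], 'ft_force': [-0.2365, 0.7077, -0.7515], 'torque': [-0.0866, 0.0419, -0.0233], 'grip_width': 0.59, 'grip_force': 12.9999, 'joint_positions': [-0.233, 0.1288, 0.5938, 1.872, -0.0784, 1.1637, 0.66], 'tool_rot': [1.8998, 2.502, 0.0002]}
psi 0.272
```

Emit:
jog_arm:
  increments:
    - {"tx": 0, "ty": 0, "tz": -15, "wx": 0, "wy": 0, "wz": 0, "gripper": 0.5}
    - {"tx": 0, "ty": 0, "tz": -40, "wx": 0, "wy": 0, "wz": 0, "gripper": 0.5}
    - {"tx": 0, "ty": 0, "tz": -65, "wx": 0, "wy": 0, "wz": 0, "gripper": 0.5}
    - {"tx": 20, "ty": 8, "tz": -80, "wx": 0, "wy": 0, "wz": 0, "gripper": 0.5}
    - {"tx": 50, "ty": 20, "tz": -85, "wx": 0, "wy": 0, "wz": 0, "gripper": 0.5}
  grip_force: 20

```text
time: 13.63
position: [0.5013, -0.1401, 0.2063]
tool_rot: [1.905, 2.49, 0.003]
ft_force: [1.3, 0.2, -0.6]
grip_width: 0.594
grip_force: 20.0
```

Emit:
jog_arm:
  increments:
    - {"tx": 35, "ty": 14, "tz": 0, "wx": 0, "wy": 0, "wz": 0, "gripper": 0.5}
    - {"tx": 72, "ty": 29, "tz": 0, "wx": 0, "wy": 0, "wz": 0, "gripper": 0.5}
    - {"tx": 110, "ty": 45, "tz": 0, "wx": 0, "wy": 0, "wz": 0, "gripper": 0.5}
    - {"tx": 147, "ty": 60, "tz": 0, "wx": 0, "wy": 0, "wz": 0, "gripper": 0.5}
    - {"tx": 180, "ty": 74, "tz": 0, "wx": 0, "wy": 0, "wz": 0, "gripper": 0.5}

```text
time: 14.05
position: [0.523, 0.0599, 0.2031]
tool_rot: [-1.898, -2.503, -0.002]
ft_force: [0.5, 0.2, -0.7]
grip_width: 0.592
grip_force: 20.0
```

Emit:
jog_arm:
  increments:
    - {"tx": 25, "ty": 10, "tz": 0, "wx": 0, "wy": 0, "wz": 0, "gripper": 0.5}
    - {"tx": 45, "ty": 18, "tz": 0, "wx": 0, "wy": 0, "wz": 0, "gripper": 0.5}
    - {"tx": 60, "ty": 25, "tz": 0, "wx": 0, "wy": 0, "wz": 0, "gripper": 0.5}
    - {"tx": 60, "ty": 25, "tz": 0, "wx": 0, "wy": 0, "wz": 0, "gripper": 0.5}
    - {"tx": 60, "ty": 25, "tz": 0, "wx": 0, "wy": 0, "wz": 0, "gripper": 0.5}

```text
time: 14.47
position: [0.531, 0.1222, 0.2025]
tool_rot: [1.897, 2.504, -0.001]
ft_force: [-0.3, -1.2, -1.0]
grip_width: 0.593
grip_force: 20.0
```

```bash
python3 st.py
python3 - <<'E'
from h import *
R,t=totool([.531,.121,-.0055]);print(t)
o=[]
for n in ("side","wrist"):
    d=vision.get_image(n);im=d["color"]
    for z,col in ((.016,(0,255,0)),(.21,(255,0,255))):
        for c in [(0,0),(.085,.085)]:
            u=proj(d,[.531+c[0],.121+c[1],z]);cv2.circle(im,tuple(int(a) for a in u),2,col,-1)
    o.append(im[60:360] if n=="side" else im)
a=cv2.resize(o[0],(400,214));b=cv2.resize(o[1],(400,300));cv2.imwrite("pics/m11.png",np.hstack([cv2.copyMakeBorder(a,0,86,0,0,cv2.BORDER_CONSTANT),b]))
E
```

```text
{'time': 14.4667, 'position': [0.531, 0.1222, 0.2025], 'ft_force': [-0.2681, -1.1581, -0.963], 'torque': [-0.1609, 0.027, 0.0231], 'grip_width': 0.5934, 'grip_force': 19.9998, 'joint_positions': [-0.5668, 0.0924, 0.3121, 1.7187, -0.0286, 1.3353, 0.0249], 'tool_rot': [1.8969, 2.5039, -0.0009]}
psi 0.2741
[-1.00e+00 -2.00e-01  2.08e+02]
```

View pics/m11.png

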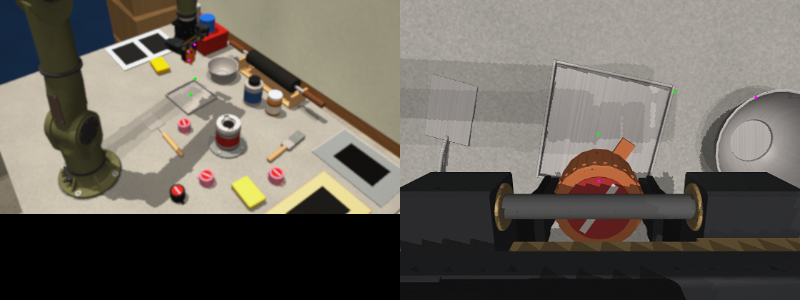

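The cap is held level over the tray (wrist view: tray corners (556,60), (673,88) and (652,182)). The bowl at about (760,140) is close to the wide gripper body's line. I'll turn the hand about 1.2 rad to keep the body clear of it, then go down.

Emit:
jog_arm:
  increments:
    - {"tx": -1, "ty": -2, "tz": 0, "wx": 0, "wy": 0, "wz": -0.12, "gripper": 0.5}
    - {"tx": -1, "ty": -4, "tz": 0, "wx": 0, "wy": 0, "wz": -0.24, "gripper": 0.5}
    - {"tx": -1, "ty": -6, "tz": 0, "wx": 0, "wy": 0, "wz": -0.36, "gripper": 0.5}
    - {"tx": -1, "ty": -6, "tz": 0, "wx": 0, "wy": 0, "wz": -0.48, "gripper": 0.5}
    - {"tx": -1, "ty": -6, "tz": 0, "wx": 0, "wy": 0, "wz": -0.6, "gripper": 0.5}

```text
time: 14.98
position: [0.5256, 0.117, 0.2029]
tool_rot: [1.071, 2.953, 0.0]
ft_force: [-0.1, 0.1, -0.8]
grip_width: 0.589
grip_force: 20.0
```

Emit:
jog_arm:
  increments:
    - {"tx": 0, "ty": 0, "tz": 15, "wx": 0, "wy": 0, "wz": -0.12, "gripper": 0.5}
    - {"tx": 0, "ty": 0, "tz": 35, "wx": 0, "wy": 0, "wz": -0.24, "gripper": 0.5}
    - {"tx": 0, "ty": 0, "tz": 55, "wx": 0, "wy": 0, "wz": -0.36, "gripper": 0.5}
    - {"tx": 0, "ty": 0, "tz": 75, "wx": 0, "wy": 0, "wz": -0.48, "gripper": 0.5}
    - {"tx": 0, "ty": 0, "tz": 90, "wx": 0, "wy": 0, "wz": -0.6, "gripper": 0.5}

```text
time: 15.4
position: [0.525, 0.1168, 0.1112]
tool_rot: [-0.15, -3.137, 0.001]
ft_force: [-0.1, -0.1, -1.3]
grip_width: 0.586
grip_force: 20.0
```

Emit:
jog_arm:
  increments:
    - {"tx": 0, "ty": 0, "tz": 18, "wx": 0, "wy": 0, "wz": 0, "gripper": 0.5}
    - {"tx": 0, "ty": 0, "tz": 38, "wx": 0, "wy": 0, "wz": 0, "gripper": 0.5}
    - {"tx": 0, "ty": 0, "tz": 58, "wx": 0, "wy": 0, "wz": 0, "gripper": 0.5}
    - {"tx": 0, "ty": 0, "tz": 74, "wx": 0, "wy": 0, "wz": 0, "gripper": 0.5}
    - {"tx": 0, "ty": 0, "tz": 82, "wx": 0, "wy": 0, "wz": 0, "gripper": 0.5}

```text
time: 15.82
position: [0.5243, 0.1167, 0.0287]
tool_rot: [-0.159, -3.135, 0.002]
ft_force: [-0.4, -0.5, -1.3]
grip_width: 0.592
grip_force: 20.0
```

```bash
python3 st.py
python3 - <<'E'
from h import *
R,t=totool([.526,.121,-.0055]);print(t)
for n,r in (("side",(240,180,30,30)),):
    d=vision.get_image(n);print(vision.spot_in(n,"tray")[:1],[ (np.round(b["bbox"]).tolist(),round(b["conf"],2)) for b in vision.spot_in(n,"cap")])
    print([proj(d,[.526,.121,z]).round(1).tolist() for z in (.02,.06,.005)])
s=ctrl.get_state();print(s["position"],s["ft_force"])
E
```

```text
{'time': 15.8167, 'position': [0.5243, 0.1167, 0.0287], 'ft_force': [-0.353, -0.4839, -1.2936], 'torque': [-0.0475, 0.0054, 0.0234], 'grip_width': 0.5923, 'grip_force': 20.0001, 'joint_positions': [-0.4951, 0.2371, 0.2526, 1.9262, -0.0694, 0.9897, 1.2584], 'tool_rot': [-0.159, -3.1349, 0.0025]}
psi 1.4694
[-1.3  4.5 34.2]
[{'bbox': [233.6, 176.4, 302.8, 220.3], 'conf': 0.84}] [([274.0, 295.0, 302.0, 321.0], 0.96), ([379.0, 294.0, 396.0, 318.0], 0.96), ([248.0, 225.0, 269.0, 250.0], 0.61), ([254.0, 178.0, 279.0, 194.0], 0.6)]
[[265.8, 193.4], [265.3, 183.9], [266.0, 196.9]]
[0.52558472 0.11789709 0.03064633] [ 0.80428704 -1.26764474 -1.14556964]
```

Emit:
jog_arm:
  increments:
    - {"tx": 0, "ty": 0, "tz": 8, "wx": 0, "wy": 0, "wz": 0, "gripper": 0.5}
    - {"tx": 0, "ty": 0, "tz": 15, "wx": 0, "wy": 0, "wz": 0, "gripper": 0.5}
    - {"tx": 0, "ty": 0, "tz": 20, "wx": 0, "wy": 0, "wz": 0, "gripper": 0.5}
    - {"tx": 0, "ty": 0, "tz": 24, "wx": 0, "wy": 0, "wz": 0, "gripper": 0.5}
    - {"tx": 0, "ty": 0, "tz": 26, "wx": 0, "wy": 0, "wz": 0, "gripper": 0.5}

```text
time: 16.38
position: [0.5252, 0.1189, 0.0039]
tool_rot: [-0.155, -3.137, 0.0]
ft_force: [-0.4, 0.0, -0.8]
grip_width: 0.592
grip_force: 20.0
```

Emit:
jog_arm:
  increments:
    - {"tx": 0, "ty": 0, "tz": 1, "wx": 0, "wy": 0, "wz": 0, "gripper": 0.5}
    - {"tx": 0, "ty": 0, "tz": 2, "wx": 0, "wy": 0, "wz": 0, "gripper": 0.5}
    - {"tx": 0, "ty": 0, "tz": 3, "wx": 0, "wy": 0, "wz": 0, "gripper": 0.5}
    - {"tx": 0, "ty": 0, "tz": 3.5, "wx": 0, "wy": 0, "wz": 0, "gripper": 0.5}
    - {"tx": 0, "ty": 0, "tz": 3.5, "wx": 0, "wy": 0, "wz": 0, "gripper": 0.5}

```text
time: 16.8
position: [0.5257, 0.119, 0.0011]
tool_rot: [0.155, 3.138, 0.0]
ft_force: [-0.0, -0.1, -0.2]
grip_width: 0.591
grip_force: 20.0
```

Next come slow 1 mm steps until contact.

Emit:
jog_arm:
  increments:
    - {"tx": 0, "ty": 0, "tz": 1, "wx": 0, "wy": 0, "wz": 0, "gripper": 0.5}
    - {"tx": 0, "ty": 0, "tz": 2, "wx": 0, "wy": 0, "wz": 0, "gripper": 0.5}
    - {"tx": 0, "ty": 0, "tz": 3, "wx": 0, "wy": 0, "wz": 0, "gripper": 0.5}
    - {"tx": 0, "ty": 0, "tz": 3, "wx": 0, "wy": 0, "wz": 0, "gripper": 0.5}
    - {"tx": 0, "ty": 0, "tz": 3, "wx": 0, "wy": 0, "wz": 0, "gripper": 0.5}

```text
time: 17.22
position: [0.5256, 0.1189, -0.002]
tool_rot: [-0.155, -3.138, -0.0]
ft_force: [0.4, 0.1, -1.3]
grip_width: 0.595
grip_force: 20.0
```

Emit:
jog_arm:
  increments:
    - {"tx": 0, "ty": 0, "tz": 0.5, "wx": 0, "wy": 0, "wz": 0, "gripper": 0.5}
    - {"tx": 0, "ty": 0, "tz": 1, "wx": 0, "wy": 0, "wz": 0, "gripper": 0.5}
    - {"tx": 0, "ty": 0, "tz": 1.5, "wx": 0, "wy": 0, "wz": 0, "gripper": 0.5}
    - {"tx": 0, "ty": 0, "tz": 2, "wx": 0, "wy": 0, "wz": 0, "gripper": 0.5}
    - {"tx": 0, "ty": 0, "tz": 2, "wx": 0, "wy": 0, "wz": 0, "gripper": 0.5}

```text
time: 17.63
position: [0.5255, 0.119, -0.0041]
tool_rot: [-0.155, -3.138, -0.0]
ft_force: [-0.8, -0.6, -1.2]
grip_width: 0.589
grip_force: 20.0
```

Emit:
jog_arm:
  increments:
    - {"tx": 0, "ty": 0, "tz": 0.5, "wx": 0, "wy": 0, "wz": 0, "gripper": 0.5}
    - {"tx": 0, "ty": 0, "tz": 1, "wx": 0, "wy": 0, "wz": 0, "gripper": 0.5}
    - {"tx": 0, "ty": 0, "tz": 1.5, "wx": 0, "wy": 0, "wz": 0, "gripper": 0.5}
    - {"tx": 0, "ty": 0, "tz": 1.5, "wx": 0, "wy": 0, "wz": 0, "gripper": 0.5}
    - {"tx": 0, "ty": 0, "tz": 1.5, "wx": 0, "wy": 0, "wz": 0, "gripper": 0.5}

```text
time: 18.05
position: [0.5256, 0.119, -0.0054]
tool_rot: [0.155, 3.138, 0.0]
ft_force: [0.3, -0.1, -0.5]
grip_width: 0.594
grip_force: 20.0
```

Emit:
jog_arm:
  increments:
    - {"tx": 0, "ty": 0, "tz": 0.5, "wx": 0, "wy": 0, "wz": 0, "gripper": 0.5}
    - {"tx": 0, "ty": 0, "tz": 1, "wx": 0, "wy": 0, "wz": 0, "gripper": 0.5}
    - {"tx": 0, "ty": 0, "tz": 1, "wx": 0, "wy": 0, "wz": 0, "gripper": 0.5}
    - {"tx": 0, "ty": 0, "tz": 1, "wx": 0, "wy": 0, "wz": 0, "gripper": 0.5}
    - {"tx": 0, "ty": 0, "tz": 1, "wx": 0, "wy": 0, "wz": 0, "gripper": 0.5}

```text
time: 18.47
position: [0.5257, 0.119, -0.0057]
tool_rot: [0.155, 3.138, 0.0]
ft_force: [-3.2, -0.2, 5.5]
grip_width: 0.596
grip_force: 20.0
```

Contact at the expected height (5.5 N). I'll ease up and release.

Emit:
jog_arm:
  increments:
    - {"tx": 0, "ty": 0, "tz": -0.7, "wx": 0, "wy": 0, "wz": 0, "gripper": 0.58}
    - {"tx": 0, "ty": 0, "tz": -0.7, "wx": 0, "wy": 0, "wz": 0, "gripper": 0.62}
    - {"tx": 0, "ty": 0, "tz": -0.7, "wx": 0, "wy": 0, "wz": 0, "gripper": 0.7}
    - {"tx": 0, "ty": 0, "tz": -0.7, "wx": 0, "wy": 0, "wz": 0, "gripper": 0.8}
    - {"tx": 0, "ty": 0, "tz": -0.7, "wx": 0, "wy": 0, "wz": 0, "gripper": 0.85}
  grip_force: 5

```text
time: 18.88
position: [0.5256, 0.119, -0.0058]
tool_rot: [0.155, 3.138, 0.0]
ft_force: [0.6, -0.1, 0.5]
grip_width: 0.768
grip_force: 0.0
```

Emit:
jog_arm:
  increments:
    - {"tx": 0, "ty": 0, "tz": 0, "wx": 0, "wy": 0, "wz": 0, "gripper": 0.85}
    - {"tx": 0, "ty": 0, "tz": 0, "wx": 0, "wy": 0, "wz": 0, "gripper": 0.85}
    - {"tx": 0, "ty": 0, "tz": -3, "wx": 0, "wy": 0, "wz": 0, "gripper": 0.85}
    - {"tx": 0, "ty": 0, "tz": -10, "wx": 0, "wy": 0, "wz": 0, "gripper": 0.85}
    - {"tx": 0, "ty": 0, "tz": -20, "wx": 0, "wy": 0, "wz": 0, "gripper": 0.85}

```text
time: 19.3
position: [0.525, 0.1188, 0.0143]
tool_rot: [-0.155, -3.136, 0.001]
ft_force: [-0.6, 0.2, 1.0]
grip_width: 0.853
grip_force: 0.0
```

Emit:
jog_arm:
  increments:
    - {"tx": 0, "ty": 0, "tz": -25, "wx": 0, "wy": 0, "wz": 0, "gripper": 0.85}
    - {"tx": 0, "ty": 0, "tz": -55, "wx": 0, "wy": 0, "wz": 0, "gripper": 0.85}
    - {"tx": 0, "ty": 0, "tz": -85, "wx": 0, "wy": 0, "wz": 0, "gripper": 0.85}
    - {"tx": 0, "ty": 0, "tz": -110, "wx": 0, "wy": 0, "wz": 0, "gripper": 0.85}
    - {"tx": 0, "ty": 0, "tz": -120, "wx": 0, "wy": 0, "wz": 0, "gripper": 0.85}

```text
time: 19.72
position: [0.5282, 0.1195, 0.1396]
tool_rot: [0.155, 3.131, 0.005]
ft_force: [1.7, 0.3, 0.3]
grip_width: 0.856
grip_force: 0.0
```

```bash
python3 st.py
python3 - <<'E'
from h import *
a=vision.get_image("side")["color"];b=vision.get_image("wrist")["color"]
cv2.imwrite("pics/m12.png",np.hstack([cv2.resize(a,(400,300)),cv2.resize(b,(400,300))]))
E
```

```text
{'time': 19.7167, 'position': [0.5282, 0.1195, 0.1396], 'ft_force': [1.682, 0.2707, 0.2547], 'torque': [0.0921, -0.0726, 0.0019], 'grip_width': 0.8558, 'grip_force': 0.0, 'joint_positions': [-0.511, 0.1204, 0.2588, 1.8159, -0.0338, 1.2017, 1.2297], 'tool_rot': [0.1552, 3.1306, 0.0049]}
psi 1.4717
```

View pics/m12.png

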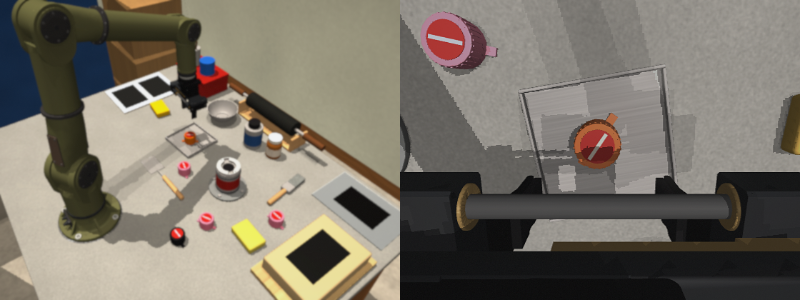

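The cap stands top up near the middle of the tray: wrist view (598,140), side view (190,137). The other things are in place and the gripper is clear.

```bash
python3 -c "
from bench import ctrl
print(ctrl.close_job())"
```

```text
the job is handed in; nothing more can be done
None
```

The cap was broken loose with one hard left twist, spun lightly to its end stop, lifted off without snagging and set top up near the middle of the tray. My first grip sat too high and slid off the cap's top edge before any twist, so I regripped lower. The job was handed in at about 20 s; I have no verdict back.

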